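Switch off the bun warmer and lift the roll with the tongs

TASK

Slide the bun warmer's red heat slider all the way to its off end (the end nearest the robot), then take the spring tongs, close them on the bread roll on the hot plate and lift it about 10 cm above the plate. Touch the roll only with the tongs, leave the mug, the jar and the funnel alone, and finish while still holding the roll up in the tongs: do not put anything down.

Things in the scene. Friction and masses are not known exactly. Their poses are not given: they have to be found in the camera images.
- warmer: Bun warmer, fixed. Origin on the table under the centre of its square hot plate; z up, -x towards the robot. The steel plate is 200 x 200 mm, its flat top 30 mm above the table. Along its -y side runs a white control panel 60 mm wide, 18 mm high (y from -100 to -160 mm) that carries the heat slider.
- heat (a joint): Travel of the heat slider in m: 0 = fully hot (far end, the warmer's +x), 0.08 = off (end stop nearest the robot, the warmer's -x). It stays where it is left; sliding it takes about 1.5 N.
- heat_top (a point): Centre of the top of the slider's red grip, which moves along the warmer's -x as the joint value grows. The grip is an upright block 20 mm long in the slide direction, 28 mm wide across it and 40 mm tall; its top is 72 mm above the table. The aluminium track under it is 40 mm wide, its top 32 mm above the table.
- roll_center (a point): Centre, half-way up, of the small round golden-brown bread roll with a pale cross on top: 50 mm across, 40 mm tall, about 45 g, flat foot, standing loose on the hot plate (centre 50 mm above the table).
- tongs_grip (a point): On the centre line of the spring tongs, midway between their black hand grips, half-way up (15 mm above the table at the start). The tongs lie flat; x points along them from the hinge (90 mm behind) to the mouth, z up; the jaws close sideways along y, evenly about the centre line. Each hand grip is an upright face 60 mm long, 30 mm tall; open, they are 61 mm apart over their outsides.
- tongs_mouth (a point): Centre of the mouth of the tongs, between the red tips, 93 mm ahead of tongs_grip at the same height: where the roll's middle should lie when the tongs close. The tips are upright pads 35 mm long, 22 mm tall; the gap between them is about 72 mm with the tongs open and shrinks about 2 mm for each 1 mm the hand grips are squeezed together.
- jaw_left: Left arm of the tongs (steel, black grip, red tip) at +y seen along the tongs; origin at its hinge, at the level of the tongs' underside; x points along the arm.
- jaw_right: Right arm of the tongs, at -y; as the left one.
- tongs: The whole tongs, 115 g, balancing near tongs_grip. Origin at the underside of the black hinge block at the rear (24 x 26 x 30 mm), axes as tongs_grip. A spring holds them open: about 4 N on each hand grip starts to close them, about 7 N reaches the roll's width; shut on the roll the hand grips are about 46 mm apart over their outsides.
- roll: The bread roll, origin at the centre of its underside (20 mm below roll_center).
- mug: Bystander: blue ceramic mug, 80 mm across, 90 mm tall, with a handle; origin under its centre.
- jar: Bystander: empty clear jar with a grey screw lid, 72 mm across, 114 mm tall; origin under its centre.
- funnel: Bystander: yellow plastic funnel standing mouth down, 100 mm across, 110 mm tall; origin under its centre.

How it is judged:
By the outcome, as a careful person would: the job done as asked, in the order asked, and still so for the second after the job is handed in, while the arm keeps its last pose, push and grip.
It also fails if it takes over 54 s, if anything falls off the work surface, if the arm or the gripper's body presses on something with over 40 N, if the wrist force passes 120 N, or if a joint passes its speed limit or range.

ROBOT

A 6-joint arm with a two-finger parallel gripper is mounted at the origin on the work surface. World frame = base frame: x ahead of the robot, y to its left, z up, the work surface at z = 0. Lengths are in m, angles in rad, forces in N, time in s.
With the tool pointing down it reaches from about 0.275 to 0.825 m from the base axis. Payload 4.9 kg.
Tool frame: the origin (TCP) lies midway between the tips of the shut fingers; the grasp point (between the pads) lies 19 mm behind it (grip_point_offset is the distance from the TCP to the grasp point, in m); z points along the fingers, y is the line along which they close (so a half turn about z gives the same grasp; the last joint's range is limited). The gripper opens to 85 mm and grips with 20 to 120 N. Pads are 22 mm wide; open, the fingers measure 114 mm over their backs; the gripper's body (76 mm by 85 mm) begins 54 mm behind the grasp point. The pads swing forward as they close: fully open they stand 13 mm farther back than shut.
Start: joints at [-1.472, 0.326, -0.193, 1.052, 0, 1.437], TCP at [0.127, -0.535, 0.231] pointing down, gripper open.
Joint ranges: [-2.65, 2.65], [-0.97, 1.79], [-1.3, 1.35], [-1.93, 2.1], [-1.47, 1.37], [-3.14, 3.14]. Speed limits (rad/s): [2.57, 2.57, 3.14, 3.14, 3.14, 3.14].

INTERFACE

Orientations are given as a rotation vector (axis times angle).
In Python, from cell import * gives the robot as it stands. Calls block until the motion is done:
- movep(position, orientation): joint-space move of the TCP to a pose.
- move_l(position, velocity=0.15, rot=None, until_force=None): straight line of the TCP; rot=None keeps the orientation; velocity is the mean speed in m/s. With until_force (N) it stops when the force on the tool has changed by that much, and returns True; else False.
- set_joints(angles): joint-space move.
- let_go() and grab(newtons=None): open the fingers fully, or close them until they stop; newtons is the grip in N (None keeps the last).
- sleep(seconds).
- ik(position, orientation): joint angles nearest the present ones, or None.
- get_state(): the state.
- grab_frame(name): name is "scene" or "top" or "wrist"; returns a dict with "img" (384x512x3 uint8, red, green, blue), "fx", "fy", "cx", "cy" (pixels), "k1" (the pictures are not rectified: a ray, as slopes to the right and down, at radius r is drawn at 1 + k1 r^2 times it, then the intrinsics apply), "cam_to_world" (4x4, takes a point from camera to world coordinates); the wrist camera has in their place "T_tool_cam" (4x4, takes a point from camera to tool coordinates, whose origin is the TCP and whose axes are the flange's). Camera axes: x right, y down, z forward; pixel columns grow to the right and rows downward; lengths in m; the calibration is good to about 2 mm. A picture is of the moment at which its call begins: read the wrist's pose just before it. There is no depth.
A pose or a line that the arm cannot do raises MotionError and nothing moves.
- sign_off(): hands the job in; it is judged then, once.
Trained networks look in the newest picture that a camera, given by its name, has taken for a name from the list of things; names that differ only in an ending like _2 or _b are one class to them, and where a whole thing is asked for, a point or a joint stands for the part that bears it (a point fixed in the world has none). Each returns a list of dicts, best first, with "score" (0 to 1); they miss things now and then, are a little off and sometimes report something else, mostly with a low value. They report only what shows in the picture. A call takes as long as a camera call.
- spot_in(camera, name): "centre" ([column, row] in pixels, amid what is visible of it).
- silhouettes(camera, name): "mask" (384x512 bool, what is visible of it) and "centre" ([column, row] in pixels, amid what is visible of it).
- tip_of(camera, name): "centre" ([column, row] in pixels: a listed point, or the origin of a listed thing).
The state is a dict: "clock": time; "q": joint angles; "joint_velocities": joint speeds; "tau": joint torques, N m; "position": TCP position; "eef_rot": TCP orientation; "contact_force": force on the tool from outside, world axes, zero at the start; "wrist_torque": the same for the moment, N m; "finger_gap": opening from 0.0 (shut) to 1.0 (fully open); "grasp_force": force on a finger pad.
Only numpy, scipy, OpenCV 4.12 (cv2) and the standard library are available. Lean on these libraries where they do the work, as an engineer would, in place of code of your own. Each camera call takes 0.05 s, during which the arm holds its last target. There are 200 camera calls.

## Working session

There is one attempt and no reset: what is moved stays moved. The work goes in short steps, each a Python script; the robot and the scene stay as the last script left them, time stands still between calls to the robot, and variables do not carry over. Pictures are saved under pics/ and viewed, at most 10 in all, crops included, and the job is handed in when it is done.

```bash
mkdir -p pics; cat > h.py <<'E'
import numpy as np, cv2
from cell import *
from scipy.spatial.transform import Rotation as R
def pose(f):
    if "cam_to_world" in f: return np.array(f["cam_to_world"])
    s=f["st"]; T=np.eye(4); T[:3,:3]=R.from_rotvec(s["eef_rot"]).as_matrix(); T[:3,3]=s["position"]
    return T@np.array(f["T_tool_cam"])
def frame(n):
    s=get_state(); f=grab_frame(n); f["st"]=s; return f
def px2w(f,px,z):
    K=np.array([[f["fx"],0,f["cx"]],[0,f["fy"],f["cy"]],[0,0,1]]); 
    d=np.array([(px[0]-f["cx"])/f["fx"],(px[1]-f["cy"])/f["fy"]]); u=d.copy()
    for _ in range(20): u=d/(1+f["k1"]*(u@u))
    T=pose(f); r=T[:3,:3]@np.array([u[0],u[1],1]); o=T[:3,3]
    return o+r*(z-o[2])/r[2]
def save(f,n,crop=None):
    im=cv2.cvtColor(f["img"],cv2.COLOR_RGB2BGR)
    cv2.imwrite("pics/"+n,im)
Z=dict(heat_top=.072,roll_center=.05,tongs_grip=.015,tongs_mouth=.015,tongs=0,warmer=0,mug=0,jar=0,funnel=0,roll=.03,jaw_left=0,jaw_right=0)
def locate(cam,names):
    f=frame(cam)
    for n in names:
        for d in tip_of(cam,n)[:2]:
            print(cam,n,round(d["score"],2),np.round(d["centre"],0),np.round(px2w(f,d["centre"],Z[n]),4))
    return f
E
python3 - <<'E'
from h import *
for c in("top","scene"):
    f=locate(c,list(Z)); save(f,c+"0.png"); print(pose(f)[:3,3])
E
```

```text
top heat_top 0.74 [324. 169.] [ 0.6478 -0.0799  0.072 ]
top heat_top 0.61 [396. 175.] [ 0.6058 -0.2613  0.072 ]
top roll_center 0.5 [326. 167.] [ 0.6559 -0.0921  0.05  ]
top tongs_grip 0.89 [211. 242.] [0.502 0.238 0.015]
top tongs_mouth 0.87 [191. 210.] [0.5957 0.2823 0.015 ]
top tongs 0.91 [235. 268.] [0.4264 0.1845 0.    ]
top tongs 0.61 [395. 173.] [ 0.6271 -0.2923 -0.    ]
top warmer 0.9 [342. 182.] [ 0.6201 -0.14    0.    ]
top warmer 0.55 [203. 147.] [0.7758 0.2332 0.    ]
top mug 0.92 [201. 144.] [0.7837 0.2381 0.    ]
top mug 0.19 [233. 267.] [0.4296 0.1886 0.    ]
top jar 0.67 [118. 227.] [0.5794 0.4868 0.    ]
top jar 0.51 [234. 267.] [0.4296 0.1867 0.    ]
top roll 0.68 [322. 172.] [ 0.6488 -0.0842  0.03  ]
top roll 0.19 [214. 242.] [0.5018 0.228  0.03  ]
top jaw_left 0.72 [228. 266.] [0.4341 0.2026 0.    ]
[0.42970033 0.13014072 0.94949884]
scene heat_top 0.53 [203. 117.] [ 0.6027 -0.2669  0.072 ]
scene roll_center 0.61 [215. 160.] [ 0.6477 -0.0928  0.05  ]
scene roll_center 0.25 [330. 211.] [0.4665 0.2312 0.05  ]
scene tongs_grip 0.56 [318. 225.] [0.5045 0.2327 0.015 ]
scene tongs_mouth 0.82 [302. 252.] [0.5877 0.2843 0.015 ]
scene tongs 0.83 [328. 208.] [0.437  0.1912 0.    ]
scene tongs 0.6 [327. 207.] [0.4377 0.1849 0.    ]
scene warmer 0.8 [220. 161.] [ 0.615  -0.1271 -0.    ]
scene mug 0.9 [233. 273.] [0.7646 0.2449 0.    ]
scene jar 0.94 [354. 320.] [ 0.5796  0.4899 -0.    ]
scene funnel 0.72 [181. 226.] [0.8193 0.0466 0.    ]
scene roll 0.7 [213. 167.] [ 0.6574 -0.0881  0.03  ]
scene jaw_left 0.66 [332. 212.] [ 0.4346  0.2066 -0.    ]
scene jaw_right 0.56 [326. 210.] [0.4448 0.1934 0.    ]
[0.99195453 0.763969   0.92084082]
```

```bash
python3 -c "
import cv2;a=cv2.imread('pics/top0.png');cv2.imwrite('pics/top1.png',cv2.resize(a[80:320,70:450],(798,504)))"
```

```text
(no output)
```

View pics/top1.png

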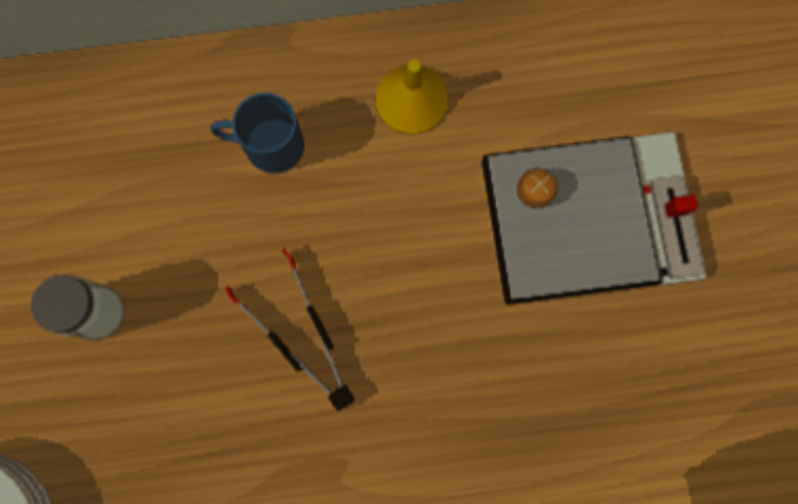

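View pics/scene0.png

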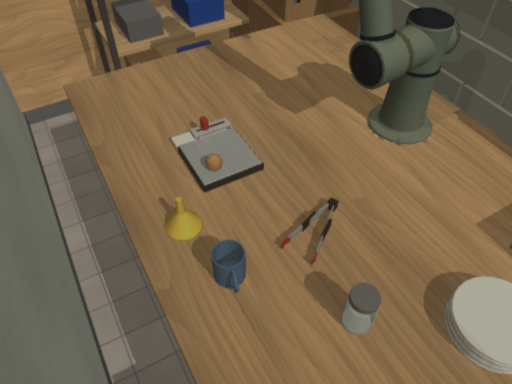

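The top crop shows the warmer with its red slider grip at full-image pixel (395,177), well towards the hot end, and the roll at (326,169). The tongs lie open, hinge at (233,268) and mouth at (191,210). The scene view agrees. I won't pick the tongs up by the hand grips, because the 20 N minimum grip would shut them. I'll carry them open by the hinge block, set them around the roll on the plate, then regrip on the hand grips.

```bash
cat >> h.py <<'E'
def down(yaw): # tool z down, tool y axis (closing) along world angle yaw+90deg
    c,s=np.cos(yaw),np.sin(yaw)
    return R.from_matrix(np.array([[-c,s,0],[-s,-c,0],[0,0,1]])@np.diag([1,-1,-1])).as_rotvec() if False else R.from_matrix(np.column_stack([[c,s,0],[s,-c,0],[0,0,-1]])).as_rotvec()
E
python3 - <<'E'
from h import *
f=frame("top")
c=np.array([[484,156],[633,138],[662,283],[508,300]])/2.1+[70,80]
P=np.array([px2w(f,p,.03)[:2] for p in c]); print(P.round(4),P.mean(0))
ex=(P[0]-P[3])+(P[1]-P[2]); ey=(P[0]-P[1])+(P[3]-P[2])
print(np.linalg.norm(P-np.roll(P,1,0),axis=1))
print(np.degrees(np.arctan2(ex[1],ex[0])),np.degrees(np.arctan2(-ey[0],ey[1])))
for a in((682,205),(538,187)):
    print(px2w(f,np.array(a)/2.1+[70,80],.06))
print(px2w(f,np.array((648,189))/2.1+[70,80],.03)) 
print(get_state()["clock"])
for y in(-.2,0,.5): print(ik([.6,-.2,.1],down(y)), )
E
```

```text
[[ 0.7071 -0.0341]
 [ 0.7047 -0.2317]
 [ 0.5112 -0.2291]
 [ 0.5159 -0.0335]] [ 0.60976514 -0.13207829]
[0.19118499 0.19758517 0.19352292 0.19565642]
-0.47450161514598616 -1.0334268723907227
[ 0.60135859 -0.2623685   0.06      ]
[ 0.64864675 -0.08933476  0.06      ]
[ 0.63401616 -0.23691645  0.03      ]
1.35
[-4.38386645e-01  5.82994562e-01 -1.37672295e-01  8.50129470e-01
  4.44089210e-16  2.90320601e+00]
[-0.43838664  0.58299456 -0.13767229  0.85012947  0.          2.70320601]
[-4.38386645e-01  5.82994562e-01 -1.37672295e-01  8.50129470e-01
 -4.44089210e-16  2.20320601e+00]
```

```bash
python3 - <<'E'
from h import *
yw=-.01; ex=np.array([np.cos(yw),np.sin(yw)]); r=down(np.pi+yw)
g=np.array([.603,-.2625]); a=g+.045*ex
grab(20)
movep([*a,.16],r); 
print("desc",move_l([*a,.048],.12,until_force=10),get_state()["position"])
b=a-.15*ex
print("push",move_l([*b,.048],.06,until_force=10),get_state()["position"],get_state()["contact_force"])
p=np.array(get_state()["position"]); p[:2]+=.004*ex
move_l(p,.05); p[2]=.2; move_l(p,.2)
# go see tongs from above
let_go()
movep([.48,.16,.3],down(np.pi+.4))
f=locate("top",["heat_top"]); save(f,"top2.png")
f=locate("wrist",["tongs","tongs_grip","tongs_mouth","jaw_left","jaw_right"]); save(f,"w2.png")
print(get_state()["clock"])
a=cv2.imread("pics/top2.png")[120:240,270:450]; a=cv2.resize(a,(432,288)); b=cv2.imread("pics/w2.png")
o=np.zeros((480,800,3),np.uint8); o[:216,:324]=cv2.resize(a,(324,216)); o[:357,324:800]=cv2.resize(b,(476,357)); cv2.imwrite("pics/c2.png",o)
E
```

```text
desc False [ 0.64868681 -0.26334449  0.04900109]
push True [ 0.56309901 -0.26248531  0.04863103] [2.69798593 0.35279436 0.18742118]
top heat_top 0.7 [402. 197.] [ 0.5456 -0.2641  0.072 ]
wrist tongs 0.71 [284. 143.] [0.4273 0.1927 0.    ]
wrist tongs_mouth 0.25 [283. 147.] [0.4334 0.1914 0.015 ]
wrist jaw_left 0.59 [291. 149.] [0.4321 0.207  0.    ]
wrist jaw_right 0.63 [282. 148.] [0.4374 0.1925 0.    ]
10.7417
```

View pics/c2.png

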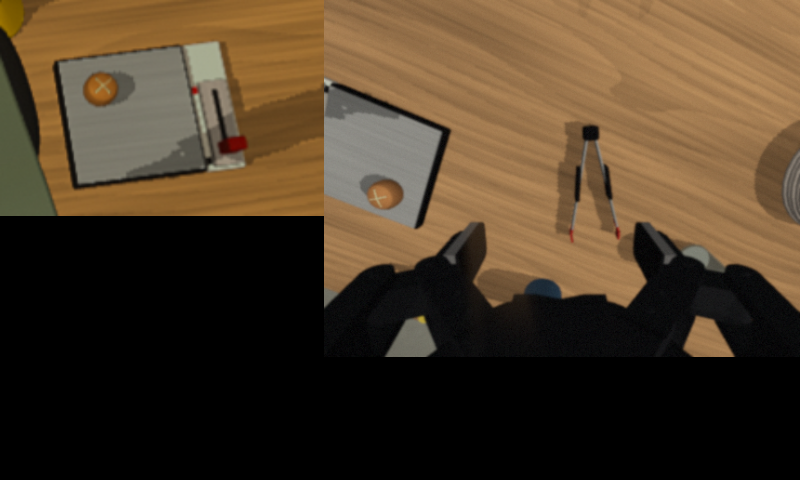

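The slider is at the near end of its slot: the grip's top is at x≈0.545 and the force stop came at a finger x of 0.563, so the grip is about 0.542. In the wrist view the tongs' hinge is at about (286,142) and their tips at about (266,253) and (316,250). Next I refine these from closer up.

```bash
python3 - <<'E'
from h import *
f=frame("top"); print("slot",[px2w(f,np.array(p)/2.1+[70,80],.032).round(4) for p in((670,188),(687,262))])
f=frame("wrist")
h=px2w(f,(286,142),.03); m=(px2w(f,(266,252),.02)+px2w(f,(315,249),.02))/2
d=(m-h)[:2]; print(h,m,np.linalg.norm(d),np.arctan2(d[1],d[0]))
y=np.arctan2(d[1],d[0])
# get camera over the tongs: want camera centre above tongs middle
Tc=np.array(f["T_tool_cam"]); print(Tc.round(3))
r=down(np.pi+y); c=(h+m)/2; c[2]=0
# tool pos such that optical axis hits c at z=0, with TCP z .2
Rm=R.from_rotvec(r).as_matrix(); o=Rm@Tc[:3,3]; a=Rm@Tc[:3,2]
z=.22; t=-(z+o[2])/a[2]; p=c-(o+a*t); print(p)
p[2]=z
movep(p,r)
f=locate("wrist",["tongs","tongs_grip","tongs_mouth","jaw_left","jaw_right"]); save(f,"w3.png"); print(get_state()["clock"])
E
```

```text
slot [array([ 0.631 , -0.2643,  0.032 ]), array([ 0.5331, -0.265 ,  0.032 ])]
[0.42423937 0.19126457 0.03      ] [0.59014117 0.27804654 0.02      ] 0.18722851582104047 0.4819503707714272
[[ 0.001 -0.963 -0.27   0.069]
 [ 1.     0.001  0.001  0.   ]
 [-0.001 -0.27   0.963 -0.143]
 [ 0.     0.     0.     1.   ]]
[0.47810321 0.21845843 0.22      ]
wrist tongs 0.95 [255. 130.] [0.4243 0.194  0.    ]
wrist tongs_grip 0.5 [251. 137.] [0.4344 0.1927 0.015 ]
wrist jaw_left 0.74 [260. 141.] [0.4347 0.2066 0.    ]
wrist jaw_left 0.22 [250. 139.] [0.438 0.194 0.   ]
wrist jaw_right 0.97 [250. 138.] [0.4367 0.1926 0.    ]
wrist jaw_right 0.23 [254. 132.] [0.428  0.1939 0.    ]
11.625
```

View pics/w3.png

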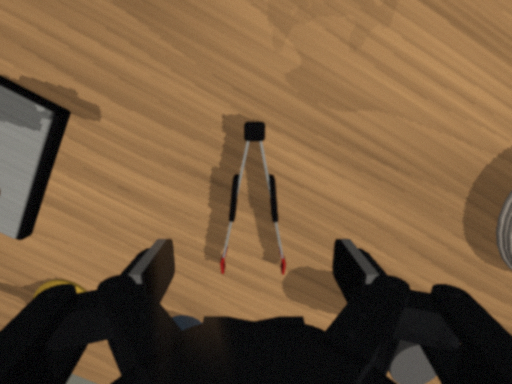

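Clear view: the hinge block's top is centred at about (255,131) and the tips are at (222,265) and (283,265). Now I grasp the hinge block.

```bash
python3 - <<'E'
from h import *
f=frame("wrist")
h=px2w(f,(255,131),.03); m=(px2w(f,(222.5,265),.026)+px2w(f,(283.5,265),.026))/2
d=(m-h)[:2]; y=np.arctan2(d[1],d[0]); print(h,m,np.linalg.norm(d),y)
r=down(np.pi+y)
movep([h[0],h[1],.12],r)
print(move_l([h[0],h[1],.004],.08,until_force=8))
grab(90); s=get_state(); print(s["position"],s["finger_gap"],s["grasp_force"],s["contact_force"])
np.save("y.npy",[y,*h[:2]])
move_l([h[0],h[1],.16],.12)
sleep(.3)
f=frame("wrist"); save(f,"w4.png"); f=frame("scene"); save(f,"s4.png")
s=get_state(); print(s["finger_gap"],s["wrist_torque"],s["contact_force"],s["clock"])
a=cv2.imread("pics/w4.png"); b=cv2.imread("pics/s4.png")[80:300,180:460]
o=np.zeros((300,800,3),np.uint8); o[:,:400]=cv2.resize(a,(400,300)); o[:,400:]=cv2.resize(b,(400,300)); cv2.imwrite("pics/c4.png",o)
E
```

```text
[0.42690671 0.19396084 0.03      ] [0.59206311 0.27750295 0.026     ] 0.18508355588029501 0.4683057731031855
False
[0.42715579 0.19403004 0.00436735] 0.2856957202264534 88.72511744499207 [-0.39031008  0.01531389  5.32480978]
0.2883141944355661 [-0.03072465  0.03841943 -0.06582545] [-0.39980679  1.18292137 -1.92303601] 16.2417
```

View pics/c4.png

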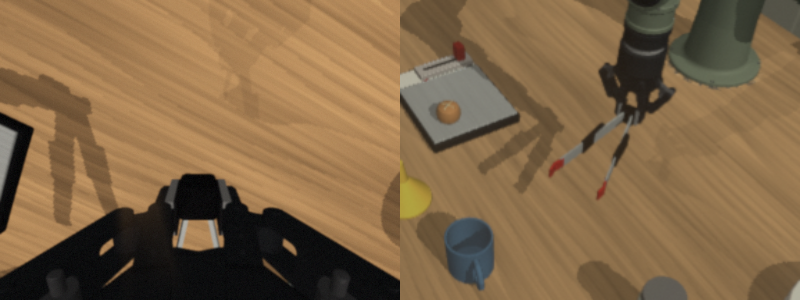

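The tongs are held open by the hinge and look level. Next I refine the roll and hover over it.

```bash
python3 - <<'E'
from h import *
p=[]
for c in("top","scene"):
    f=frame(c); d=silhouettes(c,"roll")[0]; ys,xs=np.nonzero(d["mask"]); q=(xs.mean(),ys.mean())
    w=px2w(f,q,.05); p.append(w); print(c,d["score"],len(xs),q,w)
rc=np.mean(p,0); np.save("roll.npy",rc)
a=.25; e=np.array([np.cos(a),np.sin(a)]); r=down(np.pi+a)
hg=rc[:2]-.183*e; print(rc,hg)
s=get_state(); move_l([*s["position"][:2],.22],.2)
movep([*hg,.22],r); move_l([*hg,.10],.15); sleep(.2)
print(get_state()["position"],get_state()["clock"],get_state()["finger_gap"])
f=locate("top",[]); save(f,"t5.png"); g=locate("scene",[]); save(g,"s5.png")
for n in("jaw_left","jaw_right"):
  for c in("top","scene"):
    for d in silhouettes(c,n)[:1]: print(c,n,d["score"],d["centre"],d["mask"].sum())
A=cv2.imread("pics/t5.png")[120:250,270:420]; b=cv2.imread("pics/s5.png")[90:220,140:290]
cv2.imwrite("pics/c5.png",np.hstack([cv2.resize(A,(400,347)),cv2.resize(b,(400,347))]))
E
```

```text
top 0.66 303 (np.float64(325.28712871287127), np.float64(168.9009900990099)) [ 0.65183507 -0.08949059  0.05      ]
scene 0.75 248 (np.float64(212.9516129032258), np.float64(162.07258064516128)) [ 0.65645497 -0.08576983  0.05      ]
[ 0.65414502 -0.08763021  0.05      ] [ 0.47683405 -0.13290514]
[ 0.47753333 -0.13316246  0.10087907] 19.2917 0.2902557553399453
top jaw_left 0.73 [332.8, 201.3] 376
scene jaw_left 0.78 [240.4, 138.1] 300
top jaw_right 0.77 [352.3, 191.0] 391
scene jaw_right 0.7 [225.6, 126.5] 386
```

View pics/c5.png

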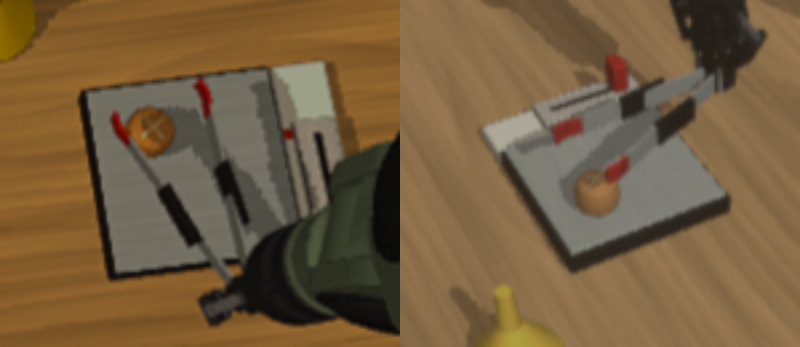

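```bash
python3 - <<'E'
from h import *
s=get_state(); a=.25; e=np.array([np.cos(a),np.sin(a)]); print("expected",np.array(s["position"][:2])+.183*e, "roll",np.load("roll.npy"))
T=dict(top=((121,128),(204,97),(152,131),(270,120)),scene=((616,168),(568,129),(597,192),(140,90)))
for c,(l,r_,ro,o) in T.items():
    f=frame(c); g=lambda p,z:px2w(f,np.array(p)/2.667+o,z)
    L,Rr=g(l,.1115),g(r_,.1115); print(c,L,Rr,"mid",(L+Rr)/2,"gap",np.linalg.norm(L-Rr),"roll",g(ro,.052))
E
```

```text
expected [ 0.65423667 -0.08773025] roll [ 0.65414502 -0.08763021  0.05      ]
top [ 0.64230387 -0.05048607  0.1115    ] [ 0.6614333  -0.13255872  0.1115    ] mid [ 0.65186859 -0.09152239  0.1115    ] gap 0.0842725020570634 roll [ 0.65013212 -0.09338541  0.052     ]
scene [0.28277245 0.15513715 0.1115    ] [0.28802336 0.08164991 0.1115    ] mid [0.2853979  0.11839353 0.1115    ] gap 0.0736746032583415 roll [0.2738897  0.13038186 0.052     ]
```

```bash
python3 - <<'E'
from h import *
f=frame("scene"); g=lambda p,z:px2w(f,(np.array(p)-[400,0])/2.667+[140,90],z)
m=(g((616,168),.1115)+g((568,129),.1115))/2; ro=g((597,192),.052); d=(ro-m)[:2]
print("scene mid",m,"roll",ro)
print("use",d)
d=(d+[-.0017,-.0019])/2
if np.abs(d).max()<.008:
    s=get_state(); p=np.array(s["position"]); p[:2]+=d; move_l(p,.1)
    p[2]=.036; print(move_l(p,.06,until_force=5)); s=get_state(); print(s["position"],s["contact_force"],s["clock"])
    f=frame("top"); save(f,"t6.png"); g=frame("scene"); save(g,"s6.png")
    A=cv2.imread("pics/t6.png")[120:250,270:420]; b=cv2.imread("pics/s6.png")[90:220,140:290]
    cv2.imwrite("pics/c6.png",np.hstack([cv2.resize(A,(400,347)),cv2.resize(b,(400,347))]))
E
```

```text
scene mid [ 0.65407138 -0.08788908  0.1115    ] roll [ 0.6547595  -0.08282537  0.052     ]
use [0.00068812 0.00506371]
False
[ 0.47664715 -0.13148101  0.03635211] [ 0.05617509  0.14644264 -0.3299526 ] 21.2083
```

View pics/c6.png

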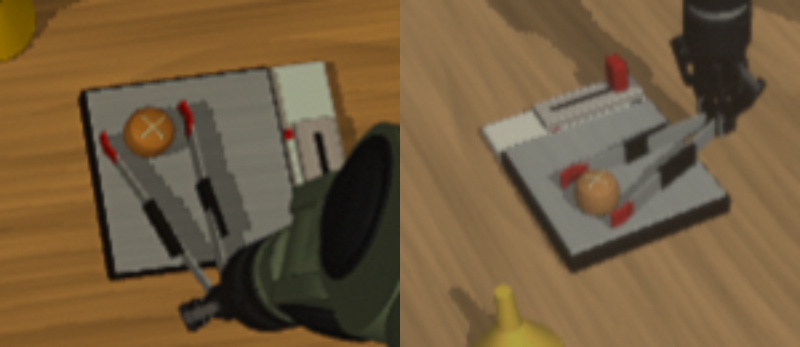

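The tips straddle the roll symmetrically: in the crop they sit at (108,147) and (186,117), with the roll at (150,132). Now I set the tongs down, release the hinge, regrip on the hand grips and squeeze.

```bash
python3 - <<'E'
from h import *
a=.25; e=np.array([np.cos(a),np.sin(a)]); r=down(np.pi+a)
s=get_state(); p=np.array(s["position"]); h=p[:2].copy()
p[2]=.0345; print(move_l(p,.03,until_force=4))
let_go(); move_l([*h,.125],.15)
g=h+.09*e; move_l([*g,.125],.15); print(get_state()["position"])
f=frame("top"); save(f,"t7.png"); g2=frame("wrist"); save(g2,"w7.png")
A=cv2.imread("pics/t7.png")[120:250,270:420]; b=cv2.imread("pics/w7.png")
cv2.imwrite("pics/c7.png",np.hstack([cv2.resize(A,(346,300)),cv2.resize(b,(400,300))])); print(get_state()["clock"])
E
```

```text
False
[ 0.56267785 -0.10899209  0.12408959]
23.775
```

View pics/c7.png

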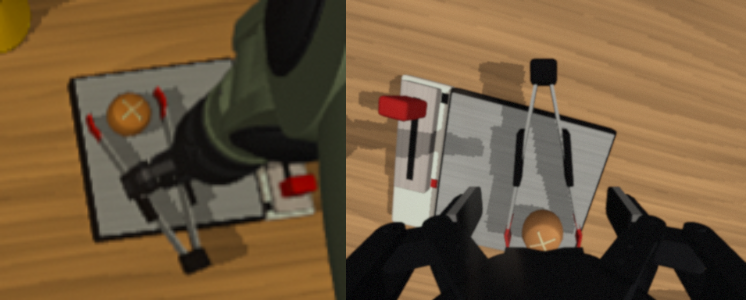

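The tongs lie flat on the plate with the roll between the tips. The fingers are centred on them: in the wrist crop the hinge is at x=543, the tips at 508 and 580, and the finger midpoint at 544.

```bash
python3 - <<'E'
from h import *
s=get_state(); p=np.array(s["position"]); p[2]=.0335
print(move_l(p,.06,until_force=8)); grab(40); sleep(.2)
s=get_state(); print(s["position"],s["finger_gap"],s["grasp_force"],s["contact_force"])
p[2]=.136; move_l(p,.08); sleep(.4)
s=get_state(); print(s["position"],s["finger_gap"],s["grasp_force"],s["contact_force"],s["clock"])
f=frame("top"); save(f,"t8.png"); g=frame("scene"); save(g,"s8.png")
A=cv2.imread("pics/t8.png")[100:250,250:420]; b=cv2.imread("pics/s8.png")[70:220,130:300]
cv2.imwrite("pics/c8.png",np.hstack([cv2.resize(A,(400,353)),cv2.resize(b,(400,353))]))
E
```

```text
False
[ 0.56422145 -0.10994258  0.03525191] 0.5226420683039761 40.569854378700256 [-0.57018704  0.46816108  8.56149575]
[ 0.56260197 -0.10921917  0.13588837] 0.5226956707462536 40.97831904888153 [-0.41703014  0.30456788 -1.54937782] 27.9417
```

View pics/c8.png

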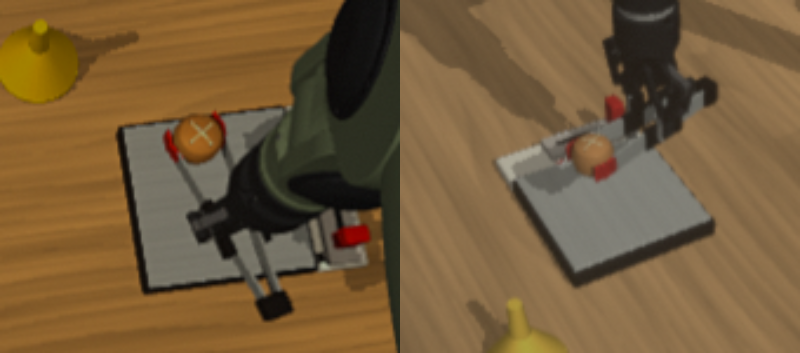

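The roll is clamped between the red tips and clear of the plate. TCP rise is about 101 mm, finger gap is about 44 mm, and the weight felt is about 1.6 N (tongs plus roll). The slider is still at its off end.

```bash
python3 -c "
from cell import *
print(sign_off())"
```

```text
the job is handed in; nothing more can be done
None
```

The job is handed in: the heat slider is at its off end, and the tongs are holding the roll about 10 cm above the plate, at about 28 s of the 54 s limit; the verdict wasn't shown.

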